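# Clamp a rough stone in the cam-ring chuck by feel

### The arm

A 7-joint arm with a two-finger parallel gripper is mounted at the origin on a cart in front of the work surface, level with it; the furniture and walls round the work are solid. World frame = base frame: x ahead of the robot, y to its left, z up, the work surface at z = 0. Lengths are in m, angles in rad, forces in N, time in s.
With the tool pointing down it reaches from about 0.4 to 0.85 m from the base axis. Payload 10.4 kg.
Tool frame: the origin (TCP) lies midway between the tips of the shut fingers; the grasp point (between the pads) lies 19 mm behind it; z points along the fingers, y is the line along which they close (so a half turn about z gives the same grasp; the last joint's range is limited). The gripper opens to 85 mm and grips with 20 to 120 N. Pads are 22 mm wide; open, the fingers measure 114 mm over their backs; the gripper's body (76 mm by 85 mm) begins 54 mm behind the grasp point. The pads swing forward as they close: fully open they stand 13 mm farther back than shut.
Start: joints at [-1.179, 0.332, -0.065, 1.46, 0.022, 1.35, -0.088], TCP at [0.252, 0.572, 0.21] pointing down, gripper open.
Joint ranges: [-2.6, 2.6], [-0.5, 2.12], [-1.47, 1.34], [0.16, 2.42], [-1.27, 4.41], [0.06, 2.06], [-2.6, 2.6]. Speed limits (rad/s): [2.22, 2.22, 2.79, 2.79, 3.14, 3.14, 3.14].

### API

Orientations are given as a unit quaternion [x, y, z, w].
In Python, from workcell import get_obs, camera, camera_params, hand_in gives the robot as it stands.
- The arm moves only by the tool carry_out, never from a script. Its argument "commands" is a list that holds one entry, the list of rows, each a list of 6 numbers: the shift along the tool's x, y, z in units of 40 mm (1.0 is 40 mm), then the turn, a rotation vector about the tool's x, y, z in units of 6 degrees (1.0 is 6 degrees). In form: [[[x, y, z, ax, ay, az], ...]]. A call has 1 to 20 rows; each row shifts and turns the commanded pose from where the row before left it, along the tool's axes as they then stand; what a row does not reach is not made up. A row lasts 1/12 s, in which the tool goes at most 41.7 mm and 7.16 degrees, less where a joint would pass 70% of its speed; a pose out of reach is approached as far as the arm can. A call is refused whole if a number of a shift passes 1 or a number of a turn 1, either way. A call with a gripper value outside its range is refused whole. "hand" is the closure, from -1 (fully open) to 1 (shut), set as the call begins (left out, the last holds). The fingers move at their own pace and stop on an object; "force" is the grip in N (left out, the last holds). Time passes only in rows, so rows that do not move let the fingers close. It gives the time, the measured TCP pose, the force, the opening and the grip force at its end, in the units of the state.
- get_obs(): the state, without advancing time (a new reading comes with each control period).
- camera(name): name is "scene" or "top" or "wrist"; returns the picture (400x640x3 uint8, red, green, blue); there is no depth.
- camera_params(name): a dict with "mtx" (3x3 intrinsics, pixels), "R" (3x3) and "t" (3): a world point X has camera coordinates R X + t. Camera axes: x right, y down, z forward; pixel columns grow to the right and rows downward; lengths in m; the calibration is good to about 2 mm. A picture is of the moment at which its call begins: read the wrist's pose just before it. camera_params takes no time and is no camera call; for the wrist camera it gives the pose at the moment of the call.
- hand_in(): hands the job in; it is judged then, once.
The state is a dict: "clock": time; "joint_pos": joint angles; "joint_velocities": joint speeds; "tau": joint torques, N m; "position": TCP position; "ee_rot": TCP orientation; "ft_force": force on the tool from outside, world axes, zero at the start; "torque": the same for the moment, N m; "grip_width": opening from 0.0 (shut) to 1.0 (fully open); "grasp_force": force on a finger pad.
Only numpy, scipy, OpenCV 4.12 (cv2) and the standard library are available. Lean on these libraries where they do the work, as an engineer would, in place of code of your own. Each camera call takes 0.05 s, during which the arm holds its last target. There are 200 camera calls.

### The job

Lay the rough stone flat on the face of the small two-jaw chuck, between its jaws, then turn the slim knurled ring clockwise until the rubber-tyred studs of both jaws hold the stone snugly; stop by feel, because squeezing hard splits it. On the chuck handle only the ring: keep the fingers off the fixed collar just below it, the fixed face plate just above it and the jaws. Finish with the stone clamped flat and centred, and leave the other things on the bench where they are.

Things in the scene. Friction and masses are not known exactly. Their poses are not given: they have to be found in the camera images.
- stone: Rough tan stone with flat facets, loose, about 35 mm (its x) by 42 mm (its y) by 21 mm high, 35 to 70 g. Origin at the centre of its flat underside, z up. Irregular: widest 7 mm above the underside, sides nearly upright from 3 to 12 mm, leaning in above that; its outline is known only to 2 mm or so. It starts flat on the bench, whose top here is at z = -5 mm.
- chuck: Fixed, cannot move: the foot of a small self-centring chuck, a dark steel disc 94 mm across and 8 mm high, screwed to the bench (top at z = -5 mm). Origin at the centre of its underside on the upright axis. Stacked on this axis, heights above the bench: collar (to 24.2 mm), ring (24.5 to 35.5 mm), face plate (to 44 mm), jaws. The jaws slide along its x axis.
- collar: Fixed steel collar just below the ring, 74 mm across (3 mm proud of the ring all round), from 9 to 24.2 mm above the bench, with graduation lines on one side. Same origin and axes as the chuck. Not to be touched.
- ring_mid (a point): Centre of the slim knurled brass cam ring, on the axis, 30 mm above the bench. The ring is 68 mm across and 11 mm high (24.5 to 35.5 mm above the bench), wider than all that stands above it, so it can be gripped across from above with the fingertips 26 to 31 mm above the bench.
- ring_index (a point): Black index line on the rim of the ring, 34 mm from the axis; it moves with the ring. Clockwise from above closes the jaws, each 8 mm per rad; its stop lies 1.15 to 1.4 rad on. It drags with about 0.25 N m while it turns (far less is felt when it is held still), stays where it is left, and pushes back with about 0.016 N m for each newton of squeeze.
- face_plate: Fixed steel face plate just above the ring, 60 mm across, from 36.2 to 44 mm above the bench. Same origin and axes as the chuck. The stone goes on it; the fingers are not to touch it.
- face_centre (a point): Centre of the top of the face plate, 44 mm above the bench.
- jaw0: Jaw on the chuck's +x side: steel bar 22 mm long (along y), 5 mm high, with two studs 14 mm apart, 13 mm high, with rubber tyres 6.4 mm across at 8 to 12 mm above the face plate. Origin midway between its studs on the plate's surface, at most 26.5 mm from the axis (starts up to 2 mm nearer). Both jaws move in together. Beyond the chuck's +y and -y sides of the stone there is room for fingers.
- jaw1: The same jaw on the chuck's -x side, facing the first. The tyres give about 0.07 mm for each newton. A jaw holds snugly with 3 to 10 N; the stone splits at 16 N from either jaw.
- flat_file: Bystander: flat file with a wooden handle, 176 mm long, lying loose.
- tweezers: Bystander: steel tweezers, 128 mm long, lying loose.
- loupe: Bystander: black eye loupe, 34 mm across and 35 mm high, standing loose.
- vial_red: Bystander: small vial with a red cap, 20 mm across and 47 mm high, standing loose.
- vial_red_b: Bystander: a second such vial beside it.

How it is judged:
On the way, in this order (a step that is already met when the one before it is completed fails the run):
1. the stone lies flat on the chuck's face between the jaws and has been let go (horizontal distance between stone and face_centre below 0.008 m and z of stone in the frame of face_centre between -0.002 and 0.003 m and angle between stone's own z axis and vertical below 0.12 rad and contact force between the fingers and stone below 0.05 N), for 0.2 s.
2. both jaws press on the stone (contact force between each of jaw0, jaw1 and stone above 1 N), for 0.2 s.
At the end, for the whole second after the job is handed in: The stone lies flat on the face plate (tilt under 0.15 rad, underside within 4 mm of the plate), its centre within 8 mm of the chuck's axis, at rest, let go by the fingers, and each jaw still presses on it with more than 1 N (all of step 2 and horizontal distance between stone and face_centre below 0.008 m and z of stone in the frame of face_centre between -0.002 and 0.004 m and angle between stone's own z axis and vertical below 0.15 rad and linear speed of stone below 0.01 m/s and contact force between the fingers and stone below 0.05 N); the robot touches nothing.
It fails at once if a jaw squeezes the stone with more than 16 N (contact force between any of jaw0, jaw1 and stone above 16 N).
It fails at once if the robot presses on the fixed collar, the fixed face plate or a jaw with more than 3 N (contact force between any of the arm, the fingers and collar above 3 N or contact force between any of the arm, the fingers and face_plate above 3 N or contact force between any of the arm, the fingers and jaw0 above 3 N or contact force between any of the arm, the fingers and jaw1 above 3 N).
It fails at once if a bystander is moved by more than 20 mm (distance of any of flat_file, tweezers, loupe, vial_red, vial_red_b from where it was at the start of the episode above 0.02 m).
It also fails if it takes over 62 s, if anything falls off the work surface, if the arm or the gripper's body presses on something with over 40 N, if the wrist force passes 120 N, or if a joint passes its speed limit or range.

## Working session

There is one attempt and no reset: what is moved stays moved. The work goes in short steps, Python scripts to look and compute and a tool call to move; the robot and the scene stay as the last step left them, time stands still between calls to the robot, and variables do not carry over. Pictures are saved under pics/ and viewed, at most 10 in all, crops included, and the job is handed in when it is done.

Besides the shell and the picture viewer there is one more tool, called by a JSON object that holds its "name" and its "arguments", one argument or row to a line. carry_out: Moves the arm, as the interface text tells. Its arguments: {"type":"object","properties":{"commands":{"type":"array"},"hand":{"type":"number"},"force":{"type":"number"}},"required":["commands"]}

```bash
mkdir -p pics
python3 - <<'E'
from workcell import *
import cv2
o=get_obs()
for k,v in o.items(): print(k,v)
a=camera("scene");b=camera("top")
for n,i in(("scene",a),("top",b)):
    cv2.imwrite(f"pics/{n}0.png",i[:,:,::-1]); p=camera_params(n); print(n,p)
E
```

```text
clock 0.0
joint_pos [-1.17859379  0.33288425 -0.06470096  1.46094003  0.02160266  1.34986972
 -0.08848793]
joint_velocities [ 2.36821934e-03  6.64093577e-05  1.68431000e-03 -8.17073132e-04
  2.62301672e-04 -2.70643866e-04 -7.29739978e-05]
tau [-6.54175783e-04 -6.25450516e+01  4.87157295e-02 -3.91598725e+01
  1.62896072e-02  1.00277161e-02  4.62308822e-05]
position [0.25172726 0.57163332 0.20930883]
ee_rot [ 2.05900616e-01  9.78572656e-01 -6.93850363e-04 -1.12255862e-04]
ft_force [-0.02689726  0.56909571 -0.60725018]
torque [-0.04085743 -0.00913186 -0.04214357]
grasp_force 0.0
grip_width 0.9997953580747904
scene {'mtx': array([[453.5113664 ,   0.        , 319.56550144],
       [  0.        , 453.5113664 , 199.55333918],
       [  0.        ,   0.        ,   1.        ]]), 'R': array([[-0.87004671, -0.4929637 ,  0.0023496 ],
       [-0.37498898,  0.65872056, -0.65228099],
       [ 0.32000312, -0.568396  , -0.75797361]]), 't': array([ 0.60693378, -0.15222201,  1.04573418])}
top {'mtx': array([[376.84037309,   0.        , 318.58277771],
       [  0.        , 376.84037309, 201.01462829],
       [  0.        ,   0.        ,   1.        ]]), 'R': array([[-7.24028655e-03, -9.99973557e-01, -6.80750772e-04],
       [-9.97753075e-01,  7.26955042e-03, -6.66029636e-02],
       [ 6.66061512e-02,  1.96996634e-04, -9.97779325e-01]]), 't': array([0.50011249, 0.3910643 , 0.86692488])}
```

View pics/top0.png

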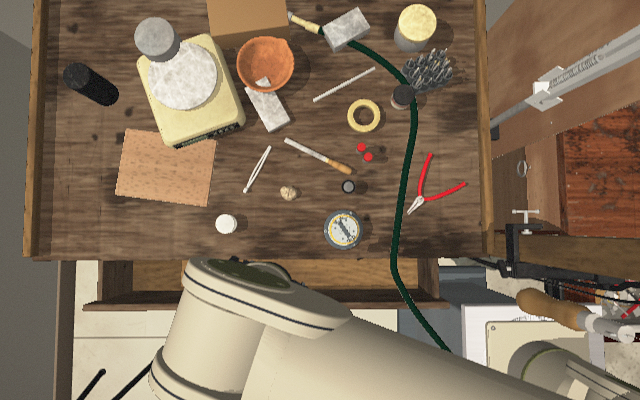

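View pics/scene0.png

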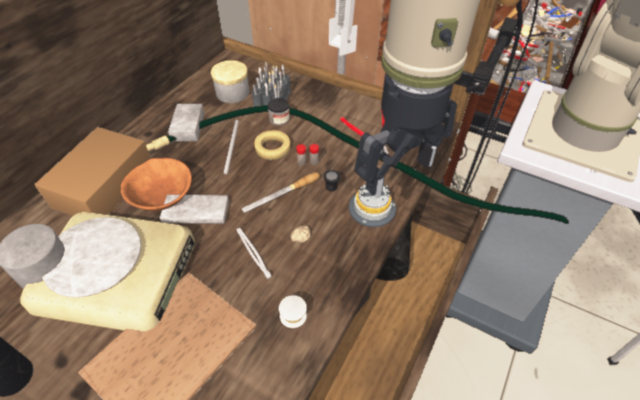

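The top view shows the chuck at about (343,230), the stone at (288,193), the loupe at (348,186), the vials at (362,148) and (368,156), the file from (285,140) to (352,172), and the tweezers around (257,170). The scene view agrees: stone at (300,234), chuck at (373,205).

```bash
cat > h.py <<'E'
import numpy as np, cv2
from workcell import *
from scipy.spatial.transform import Rotation as Ro
def ray(p,u,z):
    "pixel u -> world point on plane height z"
    d=p["R"].T@np.linalg.solve(p["mtx"],[u[0],u[1],1.]); c=-p["R"].T@p["t"]
    return c+d*(z-c[2])/d[2]
def proj(p,X):
    q=p["mtx"]@(p["R"]@np.asarray(X,float)+p["t"]); return q[:2]/q[2]
def delta(o,target,yaw_axis=None):
    "shift to target in tool units; turn (units of 6deg) to tool-down with tool y along yaw_axis"
    R=Ro.from_quat(o["ee_rot"]); out=[(R.inv().apply(np.asarray(target)-o["position"])/0.04).round(2)]
    if yaw_axis is not None:
        z=np.array([0,0,-1.]); y=np.r_[np.asarray(yaw_axis)[:2],0]; y/=np.linalg.norm(y)
        if R.as_matrix()[:,1]@y<0: y=-y
        T=Ro.from_matrix(np.c_[np.cross(y,z),y,z])
        out.append(((R.inv()*T).as_rotvec(degrees=True)/6).round(2))
    return out
E
python3 - <<'E'
from h import *
p=camera_params("top");s=camera_params("scene")
for n,u,z in(("chuck",(343,230),.039),("stone",(288.5,193.5),.005),("loupe",(348,186),.03),("va",(362,148),.042),("vb",(368,156),.042),("fileA",(285,140),0),("fileB",(352,172),0),("twA",(268,148),0),("twB",(246,191),0)):
    X=ray(p,u,z);print(n,X.round(4),proj(s,X).round(1))
w=camera_params("wrist");print(w, "cam",-w["R"].T@w["t"])
i=cv2.imread("pics/top0.png")[165:265,265:385]
cv2.imwrite("pics/crop.png",cv2.resize(i,None,fx=5,fy=5,interpolation=cv2.INTER_CUBIC))
cv2.imwrite("pics/w0.png",camera("wrist")[:,:,::-1])
E
```

```text
chuck [0.327  0.4427 0.039 ] [374. 195.]
stone [0.4135 0.5681 0.005 ] [302.  233.5]
loupe [0.4276 0.4294 0.03  ] [331.1 175.2]
va [0.5132 0.3974 0.042 ] [302.7 147. ]
vb [0.4947 0.384  0.042 ] [313.6 146.2]
fileA [0.5427 0.5767 0.    ] [243.5 211.8]
fileB [0.4643 0.4171 0.    ] [318.3 175.1]
twA [0.5236 0.6174 0.    ] [239.1 230.1]
twB [0.4207 0.6695 0.    ] [269.  273.9]
{'mtx': array([[309.42671707,   0.        , 318.3610791 ],
       [  0.        , 309.42671707, 202.03999442],
       [  0.        ,   0.        ,   1.        ]]), 'R': array([[ 4.03337264e-01,  9.15051389e-01, -7.76150073e-05],
       [ 8.80440656e-01, -3.88058400e-01,  2.72460878e-01],
       [ 2.49285586e-01, -1.09961960e-01, -9.62166859e-01]]), 't': array([-0.62421505, -0.0344185 ,  0.37778065])} cam [0.18789737 0.59937396 0.37281727]
```

View pics/w0.png

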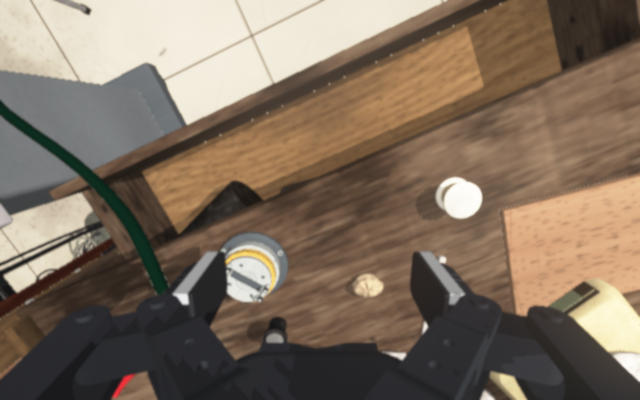

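The wrist view shows the chuck at (250,265), jaws visible, and the stone at (367,286). I'll go above the chuck for a close look.

{"name": "carry_out", "arguments": {
  "commands": [
    [[-0.5,-0.37,0.25,0,0,0],[-0.5,-0.37,0.25,0,0,0],[-0.5,-0.37,0.25,0,0,0],[-0.5,-0.37,0.25,0,0,0],[-0.5,-0.37,0.25,0,0,0],[-0.5,-0.37,0.25,0,0,0],[0,0,0,0,0,0],[0,0,0,0,0,0],[0,0,0,0,0,0]]
  ],
  "hand": -1
}}

```text
clock: 0.9
position: [0.3255, 0.4431, 0.1503]
ee_rot: [0.206, 0.979, 0.0, -0.0]
ft_force: [-0.8, 0.5, -0.5]
grip_width: 0.999
grasp_force: 0.0
```

Run:
```python
from h import *
import pickle
p=camera_params("wrist");i=camera("wrist")[:,:,::-1];cv2.imwrite("pics/w1.png",i)
pickle.dump(p,open("w1.pkl","wb"));print(get_obs()["position"],proj(p,[.327,.443,.039]),proj(p,[.4135,.568,.005]))
cv2.imwrite("pics/w1c.png",cv2.resize(i[110:310,220:420],None,fx=3,fy=3,interpolation=cv2.INTER_CUBIC))
```

```text
[0.3251988  0.4435172  0.15048246] [319.23828375 194.95066154] [461.39317961 213.37833179]
```

View pics/w1.png

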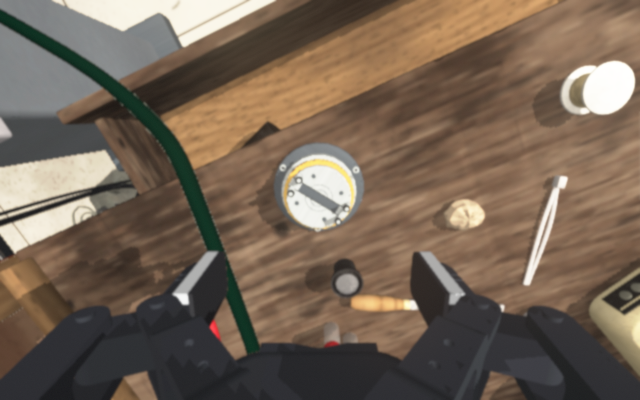

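View pics/w1c.png

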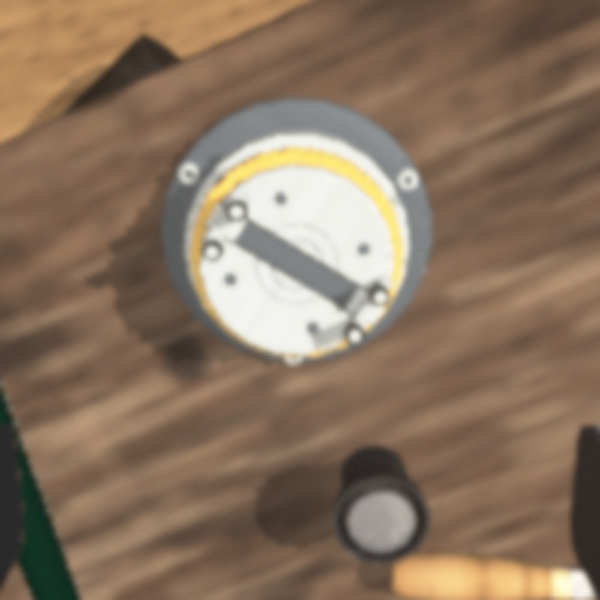

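The four studs sit in the crop at (236,211), (212,251), (380,296), (355,335). The face centre is near (300,262) and the foot rim spans 163–431 horizontally. The stone is at (464,214) in the full image.

Run:
```python
from h import *
import pickle
p=pickle.load(open("w1.pkl","rb"));i=cv2.imread("pics/w1.png")
S=[ray(p,(220+(u-1)/3,110+(v-1)/3),.052) for u,v in((236,211),(212,251),(380,296),(355,335))]
S=np.array(S);a=(S[0]+S[1])/2;b=(S[2]+S[3])/2
print("studs",S.round(4).tolist());print("gap",np.linalg.norm(S[0]-S[1]),np.linalg.norm(S[2]-S[3]),"jaws",np.linalg.norm(a-b),"centre",(a+b)/2,"xdir",(b-a)/np.linalg.norm(b-a))
g=[ray(p,(220+u/3,110+v/3),.003) for u,v in((163,230),(431,235),(297,99))]
# circle through 3 foot rim pts
A=np.array(g)[:,:2];c=np.linalg.solve(2*(A[1:]-A[0]),(A[1:]**2).sum(1)-(A[0]**2).sum());print("foot",c,np.linalg.norm(A-c,axis=1))
hsv=cv2.cvtColor(i,cv2.COLOR_BGR2HSV)[190:240,435:495]
m=(hsv[:,:,2]>130).astype(np.uint8)
cs=max(cv2.findContours(m,0,2)[0],key=cv2.contourArea).reshape(-1,2)+[435,190]
W=np.array([ray(p,u,.004)[:2] for u in cs]);r=cv2.minAreaRect((W*1000).astype(np.float32));print("stone",r,W.min(0),W.max(0))
```

```text
studs [[0.3045, 0.4332, 0.052], [0.3124, 0.4218, 0.052], [0.3448, 0.4613, 0.052], [0.353, 0.4499, 0.052]]
gap 0.013852070894497562 0.014110433366664166 jaws 0.04924746019208833 centre [0.32865599 0.44153621 0.052     ] xdir [0.82134418 0.57043294 0.        ]
foot [0.32898831 0.44206317] [0.04602764 0.04602764 0.04602764]
stone ((417.3609924316406, 571.3465576171875), (69.0481185913086, 54.28763198852539), 66.21256256103516) [0.378598   0.53392968] [0.45576117 0.60579763]
```

{"name": "carry_out", "arguments": {
  "commands": [
    [[-0.16,0.75,0.25,0,0,0],[-0.16,0.75,0.25,0,0,0],[-0.16,0.75,0.25,0,0,0],[-0.16,0.75,0.25,0,0,0],[-0.16,0.75,0.25,0,0,0],[0,0,0,0,0,0],[0,0,0,0,0,0],[0,0,0,0,0,0]]
  ]
}}

```text
clock: 1.62
position: [0.4147, 0.5675, 0.1001]
ee_rot: [0.205, 0.979, 0.0, -0.0]
ft_force: [-0.5, 0.6, 0.4]
grip_width: 0.994
grasp_force: 0.0
```

```bash
cat > stone.py <<'E'
from h import *
import sys,pickle
p=camera_params("wrist");o=get_obs();i=camera("wrist")[:,:,::-1].copy()
u0=proj(p,[.4135,.568,.005]).astype(int);x0,y0=u0-45
c=i[y0:y0+90,x0:x0+90]
g=np.full((90,90),cv2.GC_PR_BGD,np.uint8);g[:12]=g[-12:]=0;g[:,:12]=g[:,-12:]=0
h=cv2.cvtColor(c,cv2.COLOR_BGR2HSV);g[h[:,:,2]>150]=cv2.GC_PR_FGD
cv2.grabCut(c,g,None,np.zeros((1,65)),np.zeros((1,65)),5,cv2.GC_INIT_WITH_MASK)
m=((g==1)|(g==3)).astype(np.uint8);m=cv2.morphologyEx(m,cv2.MORPH_OPEN,np.ones((3,3)))
k=max(cv2.findContours(m,0,2)[0],key=cv2.contourArea)
pickle.dump((p,k.reshape(-1,2)+[x0,y0]),open("stone.pkl","wb"))
W=np.array([ray(p,u,.002)[:2] for u in k.reshape(-1,2)+[x0,y0]])*1000
M=cv2.moments(W.astype(np.float32));print("centroid",M["m10"]/M["m00"],M["m01"]/M["m00"])
for a in range(0,180,10):
    d=W@[np.cos(np.radians(a)),np.sin(np.radians(a))];print(a,round(d.max()-d.min(),1),round((d.max()+d.min())/2,1),end=" | ")
print(cv2.minAreaRect(W.astype(np.float32)),o["position"])
v=cv2.resize(c,None,fx=6,fy=6,interpolation=cv2.INTER_CUBIC);cv2.drawContours(v,[k*6+3],-1,(0,0,255),1);cv2.imwrite("pics/st.png",v)
E
python3 stone.py
```

```text
centroid 416.1936127571608 570.8288513217076
0 34.4 416.0 | 10 35.7 509.1 | 20 36.4 587.0 | 30 37.7 646.8 | 40 39.1 686.5 | 50 40.5 705.3 | 60 40.8 702.8 | 70 40.3 678.9 | 80 40.6 634.4 | 90 40.1 570.4 | 100 38.3 489.1 | 110 35.4 392.9 | 120 34.8 285.4 | 130 33.5 169.4 | 140 33.4 47.9 | 150 33.2 -75.2 | 160 32.8 -195.8 | 170 32.7 -310.2 | ((417.32342529296875, 569.9146728515625), (36.439552307128906, 35.14175033569336), 21.096656799316406) [0.41471429 0.56750448 0.1000748 ]
```

View pics/st.png

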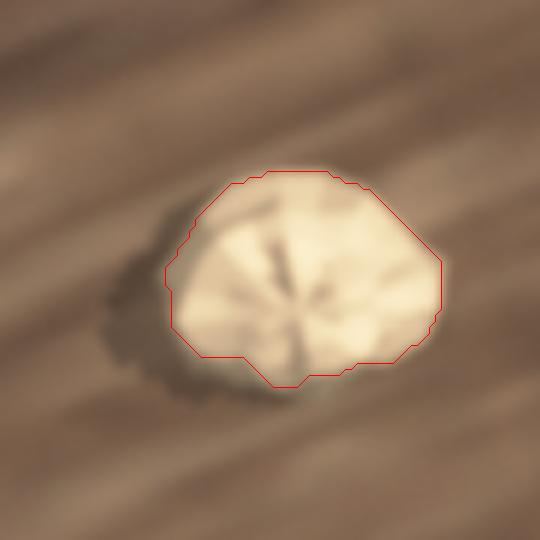

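The stone's outline is good. It is long along the current tool y (about 66°), and its centre is at about (0.4167, 0.5703). I'll grasp it across its long side.

{"name": "carry_out", "arguments": {
  "commands": [
    [[-0.02,0.09,0.38,0,0,0],[0,0,0.5,0,0,0],[0,0,0.5,0,0,0],[0,0,0.5,0,0,0],[0,0,0.4,0,0,0],[0,0,0.3,0,0,0],[0,0,0,0,0,0],[0,0,0,0,0,0],[0,0,0,0,0,0],[0,0,0,0,0,0]]
  ]
}}

```text
clock: 2.5
position: [0.4184, 0.5706, -0.0014]
ee_rot: [0.206, 0.979, 0.001, 0.0]
ft_force: [-0.4, -1.0, -0.1]
grip_width: 0.999
grasp_force: 0.0
```

{"name": "carry_out", "arguments": {
  "commands": [
    [[0,0,0,0,0,0],[0,0,0,0,0,0],[0,0,0,0,0,0],[0,0,0,0,0,0],[0,0,0,0,0,0],[0,0,0,0,0,0],[0,0,0,0,0,0],[0,0,0,0,0,0],[0,0,0,0,0,0],[0,0,0,0,0,0],[0,0,0,0,0,0],[0,0,0,0,0,0]]
  ],
  "hand": 1,
  "force": 25
}}

```text
clock: 3.5
position: [0.4178, 0.5698, -0.0031]
ee_rot: [0.206, 0.979, 0.0, 0.0]
ft_force: [0.3, 0.7, 0.9]
grip_width: 0.003
grasp_force: 0.0
```

The fingers shut fully without holding anything, so I need another look.

{"name": "carry_out", "arguments": {
  "commands": [
    [[0,0,-0.3,0,0,0],[0,0,-0.6,0,0,0],[0,0,-0.6,0,0,0],[0,0,-0.6,0,0,0],[0,0,-0.5,0,0,0],[0,0,0,0,0,0],[0,0,0,0,0,0],[0,0,0,0,0,0],[0,0,0,0,0,0],[0,0,0,0,0,0]]
  ],
  "hand": -1
}}

```text
clock: 4.33
position: [0.4174, 0.5692, 0.0998]
ee_rot: [0.206, 0.979, -0.001, -0.0]
ft_force: [-0.1, -0.0, 0.2]
grip_width: 1.001
grasp_force: 0.0
```

Run:
```python
from h import *
import pickle
p=camera_params("wrist");print(get_obs()["position"]);i=camera("wrist")[:,:,::-1];cv2.imwrite("pics/w2.png",i)
pickle.dump(p,open("w2.pkl","wb"))
```

```text
[0.41742711 0.56924666 0.09977399]
```

View pics/w2.png

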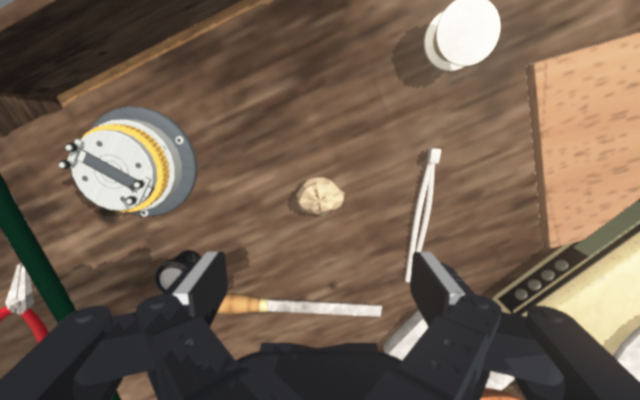

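The stone is at (320,197), still under the TCP. I'll measure whether it moved and cross-check with the scene camera.

```bash
python3 stone.py
python3 - <<'E'
from h import *
s=camera_params("scene");i=camera("scene")[:,:,::-1];t=camera("top")[:,:,::-1];q=camera_params("top")
for X in([.4167,.5703,.005],[.4174,.5692,.1],[.4067,.5603,.005]):print(X,proj(s,X),proj(q,X))
a=cv2.resize(i[130:280,200:400],None,fx=4,fy=4,interpolation=cv2.INTER_CUBIC)
cv2.imwrite("pics/s2.png",a)
E
```

```text
centroid 416.33291224782226 570.5670961682089
0 34.3 415.9 | 10 35.5 509.1 | 20 36.2 587.0 | 30 37.6 646.8 | 40 38.9 686.5 | 50 40.3 705.3 | 60 40.6 702.7 | 70 40.2 678.9 | 80 40.6 634.4 | 90 40.0 570.4 | 100 38.2 489.1 | 110 35.3 392.9 | 120 35.1 285.2 | 130 34.8 168.7 | 140 34.2 47.5 | 150 33.1 -75.1 | 160 32.6 -195.8 | 170 32.5 -310.1 | ((417.2951965332031, 569.9348754882812), (36.25986099243164, 35.0735969543457), 21.007761001586914) [0.41750147 0.56931726 0.09990743]
[0.4167, 0.5703, 0.005] [299.98916946 233.61571921] [287.5848795  192.16895007]
[0.4174, 0.5692, 0.1] [298.29415324 200.11922112] [284.37935036 187.78104884]
[0.4067, 0.5603, 0.005] [307.2875611  232.00918719] [291.83044453 196.36025089]
```

View pics/s2.png

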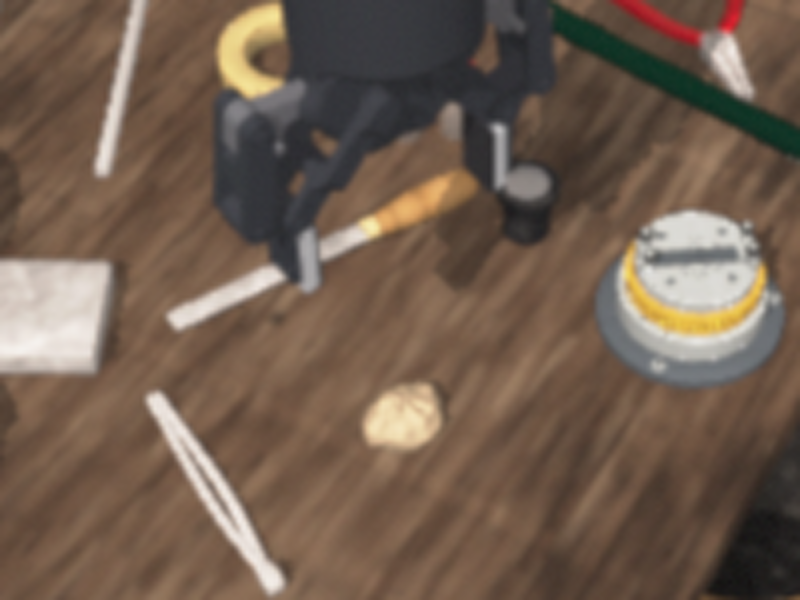

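The stone did not move. In both views the fingertips sit 20–25 mm higher than the stated TCP implies, so the shut fingers passed over its top. I'll get the true tip height by touching the bench gently beside the stone with the fingers shut.

{"name": "carry_out", "arguments": {
  "commands": [
    [[0.5,0,0,0,0,0],[0.5,0,0,0,0,0],[0.6,0,0,0,0,0],[0,0,0.5,0,0,0],[0,0,0.5,0,0,0],[0,0,0.5,0,0,0],[0,0,0.5,0,0,0],[0,0,0.5,0,0,0],[0,0,0.25,0,0,0],[0,0,0,0,0,0],[0,0,0,0,0,0],[0,0,0,0,0,0],[0,0,0,0,0,0],[0,0,0,0,0,0]]
  ],
  "hand": 1
}}

```text
clock: 5.7
position: [0.3597, 0.5963, -0.0077]
ee_rot: [0.206, 0.979, 0.001, 0.0]
ft_force: [-0.8, 0.3, 0.8]
grip_width: 0.0
grasp_force: 0.0
```

Run:
```python
from h import *
o=get_obs();print(o["position"],o["ft_force"])
p=camera_params("wrist");w=camera("wrist")[:,:,::-1];s=camera("scene")[:,:,::-1]
X=o["position"];print("tcp proj",proj(p,X),proj(camera_params("scene"),X))
a=s[150:270,220:380];a=cv2.resize(a,(400,300));b=cv2.resize(w[150:390,160:480],(400,300))
cv2.imwrite("pics/sw.png",np.hstack([a,b]))
```

```text
[ 0.35968194  0.59628208 -0.00767229] [-0.78478849  0.2982636   0.80920663]
tcp proj [319.07398397 241.45083096] [319.58207359 260.19997971]
```

View pics/sw.png

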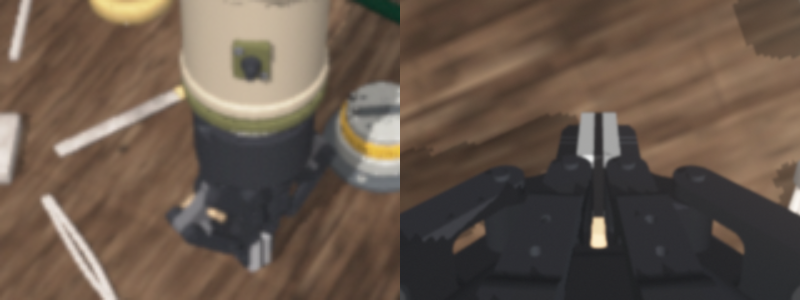

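The shut tips look roughly 10 mm behind the TCP in both views, and there is no bench contact yet at z = -7.7 mm. I'll continue the touch by force.

{"name": "carry_out", "arguments": {
  "commands": [
    [[0,0,0.1,0,0,0],[0,0,0.1,0,0,0],[0,0,0,0,0,0],[0,0,0,0,0,0]]
  ]
}}

```text
clock: 6.13
position: [0.359, 0.5952, -0.0177]
ee_rot: [0.206, 0.979, -0.0, -0.0]
ft_force: [0.2, -0.3, 0.2]
grip_width: -0.002
grasp_force: 0.0
```

{"name": "carry_out", "arguments": {
  "commands": [
    [[0,0,0.06,0,0,0],[0,0,0.06,0,0,0],[0,0,0,0,0,0],[0,0,0,0,0,0]]
  ]
}}

```text
clock: 6.47
position: [0.3592, 0.5954, -0.0221]
ee_rot: [0.206, 0.979, -0.0, -0.0]
ft_force: [0.3, 0.3, 1.2]
grip_width: -0.0
grasp_force: 0.0
```

{"name": "carry_out", "arguments": {
  "commands": [
    [[0,0,0.05,0,0,0],[0,0,0,0,0,0],[0,0,0,0,0,0]]
  ]
}}

```text
clock: 6.72
position: [0.3592, 0.5955, -0.024]
ee_rot: [0.206, 0.979, -0.0, -0.0]
ft_force: [-0.4, -0.0, 0.1]
grip_width: 0.003
grasp_force: 0.0
```

{"name": "carry_out", "arguments": {
  "commands": [
    [[0,0,0.05,0,0,0],[0,0,0,0,0,0],[0,0,0,0,0,0]]
  ]
}}

```text
clock: 6.97
position: [0.3593, 0.5956, -0.0259]
ee_rot: [0.206, 0.979, 0.0, 0.0]
ft_force: [-0.5, -0.4, -0.1]
grip_width: -0.003
grasp_force: 0.1
```

{"name": "carry_out", "arguments": {
  "commands": [
    [[0,0,0.05,0,0,0],[0,0,0,0,0,0],[0,0,0,0,0,0]]
  ]
}}

```text
clock: 7.22
position: [0.3593, 0.5957, -0.026]
ee_rot: [0.206, 0.979, 0.0, -0.0]
ft_force: [-3.3, -6.5, 16.1]
grip_width: 0.002
grasp_force: 7.9
```

The bench is touched at TCP z = -25.8 mm, so the real shut tips are about 21 mm short of the reported TCP. I'll back off and check the lateral offset from the pictures already taken.

{"name": "carry_out", "arguments": {
  "commands": [
    [[0,0,-0.5,0,0,0],[0,0,-0.5,0,0,0],[0,0,-0.5,0,0,0],[0,0,-0.5,0,0,0],[0,0,-0.5,0,0,0],[0,0,0,0,0,0],[0,0,0,0,0,0],[0,0,0,0,0,0]]
  ],
  "hand": 1
}}

```text
clock: 7.88
position: [0.359, 0.5952, 0.0714]
ee_rot: [0.206, 0.979, -0.0, -0.0]
ft_force: [-0.5, -0.2, 0.1]
grip_width: -0.002
grasp_force: 0.0
```

Run:
```python
from h import *
s=camera_params("scene")
print("scene tip, z=.013:",ray(s,(324.8,257.2),.013),"tcp was .3597 .5963")
o=get_obs();R=Ro.from_quat(o["ee_rot"]).as_matrix();print(o["position"],R.round(3).tolist())
p=camera_params("wrist");i=camera("wrist")[:,:,::-1]
print("tcp px",proj(p,o["position"]),"tip+-11 px",[proj(p,o["position"]-.021*R[:,2]+dx*R[:,0]).round(1) for dx in(-.011,0,.011)])
# silver pads: bright grey near centre
h=cv2.cvtColor(i,cv2.COLOR_BGR2HSV);m=((h[:,:,1]<40)&(h[:,:,2]>140)).astype(np.uint8);m[:,:260]=0;m[:,380:]=0;m[:200]=0;m[310:]=0
n,_,st,ce=cv2.connectedComponentsWithStats(m)
for k in range(1,n):
    if st[k,4]>15:print(st[k],ce[k].round(1))
c=s["mtx"];print("tip height scene", proj(s,[.3597,.5963,.013]))
```

```text
scene tip, z=.013: [0.34812188 0.59794003 0.013     ] tcp was .3597 .5963
[0.35902121 0.5951621  0.07138506] [[-0.915, 0.403, -0.0], [0.403, 0.915, -0.001], [0.0, -0.001, -1.0]]
tcp px [319.07869873 241.44289174] tip+-11 px [array([319.2, 277.4]), array([319.2, 257.9]), array([319.2, 237.6])]
[302 240  13  41 414] [308.9 258.8]
[323 240  13  40 401] [328.  258.4]
tip height scene [319.59580823 253.84275832]
```

Lateral offset is about 1 mm, fine. I'll probe again with the fingers at 68 mm opening, the ring's width, to get the tip height for the ring grip.

{"name": "carry_out", "arguments": {
  "commands": [
    [[0,0,0.4,0,0,0],[0,0,0.5,0,0,0],[0,0,0.5,0,0,0],[0,0,0.5,0,0,0],[0,0,0.4,0,0,0],[0,0,0.2,0,0,0],[0,0,0,0,0,0],[0,0,0,0,0,0],[0,0,0,0,0,0],[0,0,0,0,0,0]]
  ],
  "hand": -0.6
}}

```text
clock: 8.77
position: [0.3597, 0.5963, -0.0265]
ee_rot: [0.206, 0.979, 0.001, 0.0]
ft_force: [-0.6, -0.4, -0.5]
grip_width: 0.797
grasp_force: 0.0
```

{"name": "carry_out", "arguments": {
  "commands": [
    [[0,0,0.05,0,0,0],[0,0,0.05,0,0,0],[0,0,0,0,0,0],[0,0,0,0,0,0]]
  ]
}}

```text
clock: 9.1
position: [0.3592, 0.5954, -0.0319]
ee_rot: [0.206, 0.979, -0.0, -0.0]
ft_force: [0.2, -0.5, 0.0]
grip_width: 0.802
grasp_force: 0.0
```

{"name": "carry_out", "arguments": {
  "commands": [
    [[0,0,0.04,0,0,0],[0,0,0,0,0,0],[0,0,0,0,0,0]]
  ]
}}

```text
clock: 9.35
position: [0.3594, 0.5958, -0.0332]
ee_rot: [0.206, 0.979, 0.0, 0.0]
ft_force: [0.7, 0.8, 2.4]
grip_width: 0.801
grasp_force: 1.1
```

{"name": "carry_out", "arguments": {
  "commands": [
    [[0,0,0.04,0,0,0],[0,0,0,0,0,0],[0,0,0,0,0,0]]
  ]
}}

```text
clock: 9.6
position: [0.3594, 0.5959, -0.0333]
ee_rot: [0.206, 0.979, 0.0, 0.0]
ft_force: [-4.5, -5.5, 15.9]
grip_width: 0.802
grasp_force: 7.7
```

Tips are 28.2 mm behind the TCP at ring width, which matches the linkage. Next I'll grasp the stone at TCP z ≈ -24 mm.

{"name": "carry_out", "arguments": {
  "commands": [
    [[0,0,-0.4,0,0,0],[0,0,-0.6,0,0,0],[0,0,-0.63,0,0,0],[-0.5,0,0,0,0,0],[-0.57,0,0,0,0,0],[-0.5,0,0,0,0,0],[0,0,0,0,0,0],[0,0,0,0,0,0],[0,0,0.5,0,0,0],[0,0,0.5,0,0,0],[0,0,0.34,0,0,0],[0,0,0,0,0,0],[0,0,0,0,0,0],[0,0,0,0,0,0]]
  ],
  "hand": -1
}}

```text
clock: 10.77
position: [0.4167, 0.5711, -0.0224]
ee_rot: [0.206, 0.979, 0.001, 0.0]
ft_force: [-0.4, 0.1, 0.8]
grip_width: 0.998
grasp_force: 0.0
```

{"name": "carry_out", "arguments": {
  "commands": [
    [[0,0,0,0,0,0],[0,0,0,0,0,0],[0,0,0,0,0,0],[0,0,0,0,0,0],[0,0,0,0,0,0],[0,0,0,0,0,0],[0,0,0,0,0,0],[0,0,0,0,0,0],[0,0,0,0,0,0],[0,0,0,0,0,0]]
  ],
  "hand": 1,
  "force": 25
}}

```text
clock: 11.6
position: [0.417, 0.5706, -0.0224]
ee_rot: [0.206, 0.979, 0.001, 0.0]
ft_force: [-1.6, -1.7, 5.6]
grip_width: 0.454
grasp_force: 24.6
```

The stone is held at 38.6 mm. Next: lift, carry over the chuck, and turn so the grip lies along the chuck's y.

{"name": "carry_out", "arguments": {
  "commands": [
    [[0,0,-0.4,0,0,0],[0,0,-0.8,0,0,0],[0,0,-0.9,0,0,0],[0,0,-0.9,0,0,0],[0.12,-0.64,0,0,0,0],[0.12,-0.64,0,0,0,0],[0.12,-0.64,0,0,0,0],[0.12,-0.64,0,0,0,0],[0.12,-0.64,0,0,0,0],[0.11,-0.64,0,0,0,0],[0,0,0,0,0,-0.97],[0,0,0,0,0,-0.98],[0,0,0,0,0,-0.98],[0,0,0,0,0,-0.98],[0,0,0,0,0,-0.98],[0,0,0,0,0,-0.98],[0,0,0,0,0,-0.98],[0,0,0,0,0,-0.98],[0,0,0,0,0,-0.97],[0,0,0,0,0,-0.97]]
  ]
}}

```text
clock: 13.27
position: [0.3289, 0.4411, 0.0967]
ee_rot: [-0.302, 0.953, 0.0, 0.0]
ft_force: [1.2, 0.4, -0.5]
grip_width: 0.456
grasp_force: 25.4
```

{"name": "carry_out", "arguments": {
  "commands": [
    [[0,0,0,0,0,0],[0,0,0,0,0,0],[0,0,0,0,0,0]]
  ]
}}

```text
clock: 13.52
position: [0.3289, 0.4411, 0.0966]
ee_rot: [-0.298, 0.955, 0.0, 0.0]
ft_force: [-0.5, -0.3, -1.1]
grip_width: 0.454
grasp_force: 25.4
```

```bash
cat > inhand.py <<'E'
from h import *
o=get_obs();p=camera_params("wrist");i=camera("wrist")[:,:,::-1].copy()
R=Ro.from_quat(o["ee_rot"]).as_matrix();print(o["position"],o["joint_pos"].round(2) if hasattr(o["joint_pos"],"round") else o["joint_pos"])
print("go",delta(o,[.3288,.4417,.0225],[-.570,.821]))
c=o["position"]-(.0174-.007)*R[:,2]*1  # stone mid-height above TCP
u=proj(p,c);print("expected stone px",u)
h=cv2.cvtColor(i,cv2.COLOR_BGR2HSV);m=((h[:,:,0]>8)&(h[:,:,0]<28)&(h[:,:,1]>40)&(h[:,:,2]>150)).astype(np.uint8)
n,_,st,ce=cv2.connectedComponentsWithStats(m)
for k in range(1,n):
    if st[k,4]>150:print(st[k],ce[k].round(1))
cv2.imwrite("pics/inhand.png",cv2.resize(i[120:340,180:460],None,fx=2.5,fy=2.5))
E
python3 inhand.py
```

```text
[0.32888104 0.44105018 0.09661034] [-0.9   0.27 -0.13  1.79  0.04  1.08  1.13]
go [array([-0.01,  0.01,  1.85]), array([ 0.  ,  0.  , -0.02])]
expected stone px [317.91690066 249.1283651 ]
[222   0  29  33 406] [235.4  14.3]
[  255     0   323   260 16084] [405.9 127.6]
[415   0 117  99 251] [465.2  40.9]
[533  57 107 132 450] [598.7 128.4]
[179 148  52  36 515] [200.2 167. ]
[  0 150  12  18 158] [  4.6 158.2]
[ 274  163   89  132 5090] [319.1 245.5]
[  0 178  33  20 210] [ 13.2 189.6]
[  4 238  41  33 381] [ 25.5 253.5]
[  0 267  26  18 178] [ 11.6 275.9]
[573 335  24  25 308] [585.2 346. ]
[  4 346  51  31 766] [ 33.  358.2]
```

{"name": "carry_out", "arguments": {
  "commands": [
    [[0,0.01,0.5,0,0,0],[0,0,0.5,0,0,0],[0,0,0.4,0,0,0],[0,0,0.25,0,0,0],[0,0,0.15,0,0,0],[0,0,0.05,0,0,0],[0,0,0,0,0,0],[0,0,0,0,0,0],[0,0,0,0,0,0]]
  ]
}}

```text
clock: 14.32
position: [0.329, 0.442, 0.0234]
ee_rot: [-0.299, 0.954, 0.0, 0.001]
ft_force: [-0.4, 0.2, -1.2]
grip_width: 0.455
grasp_force: 25.4
```

Run:
```python
from h import *
o=get_obs();print(o["position"],o["ft_force"])
print(delta(o,[.3288,.4417,.0225],[-.570,.821]))
w=camera("wrist")[:,:,::-1];s=camera("scene")[:,:,::-1]
cv2.imwrite("pics/place.png",np.hstack([cv2.resize(s[150:240,320:440],(400,300),interpolation=cv2.INTER_CUBIC),cv2.resize(w[130:340,180:460],(400,300),interpolation=cv2.INTER_CUBIC)]))
```

```text
[0.32899577 0.44201303 0.02343684] [-0.390391    0.18715328 -1.18628724]
[array([ 0.01, -0.  ,  0.02]), array([0.01, 0.01, 0.01])]
```

{"name": "carry_out", "arguments": {
  "commands": [
    [[0,0,0.025,0,0,0],[0,0,0,0,0,0],[0,0,0,0,0,0]]
  ]
}}

```text
clock: 14.67
position: [0.3286, 0.4415, 0.0216]
ee_rot: [-0.299, 0.954, 0.0, 0.0]
ft_force: [-0.2, 0.2, 0.2]
grip_width: 0.455
grasp_force: 25.4
```

{"name": "carry_out", "arguments": {
  "commands": [
    [[0,0,0.02,0,0,0],[0,0,0,0,0,0],[0,0,0,0,0,0]]
  ]
}}

```text
clock: 14.92
position: [0.3287, 0.4415, 0.0215]
ee_rot: [-0.299, 0.954, 0.0, 0.0]
ft_force: [-1.1, -3.5, 7.5]
grip_width: 0.454
grasp_force: 26.0
```

The stone touches the face at exactly the predicted height. I'll release it gently and rise.

{"name": "carry_out", "arguments": {
  "commands": [
    [[0,0,0,0,0,0],[0,0,0,0,0,0],[0,0,0,0,0,0],[0,0,0,0,0,0],[0,0,0,0,0,0],[0,0,-0.2,0,0,0],[0,0,-0.5,0,0,0],[0,0,-0.5,0,0,0],[0,0,-0.5,0,0,0],[0,0,-0.3,0,0,0],[0,0,0,0,0,0],[0,0,0,0,0,0],[0,0,0,0,0,0]]
  ],
  "hand": -0.7
}}

```text
clock: 16.0
position: [0.3283, 0.4409, 0.0998]
ee_rot: [-0.3, 0.954, -0.0, -0.0]
ft_force: [-0.9, -0.8, -0.3]
grip_width: 0.848
grasp_force: 0.0
```

Run:
```python
from h import *
o=get_obs();print(o["position"],o["joint_pos"])
p=camera_params("wrist");w=camera("wrist")[:,:,::-1];s=camera("scene")[:,:,::-1];q=camera_params("scene")
print("face centre wrist px",proj(p,[.3288,.4417,.039]),"at z.05",proj(p,[.3288,.4417,.05]),"scene",proj(q,[.3288,.4417,.05]))
a=w[110:310,220:420];b=s[150:240,320:410]
cv2.imwrite("pics/placed.png",np.hstack([cv2.resize(a,(500,500),interpolation=cv2.INTER_CUBIC),cv2.resize(b,(300,300),interpolation=cv2.INTER_CUBIC)[np.r_[0:300,[299]*200]]]))
```

```text
[0.32827093 0.44094024 0.09975841] [-0.89884669  0.26358338 -0.13221602  1.79004579  0.03862735  1.09169379
  1.13480718]
face centre wrist px [318.50233253 210.98667618] at z.05 [318.50979771 215.53717505] scene [373.881006   190.51692978]
```

View pics/placed.png

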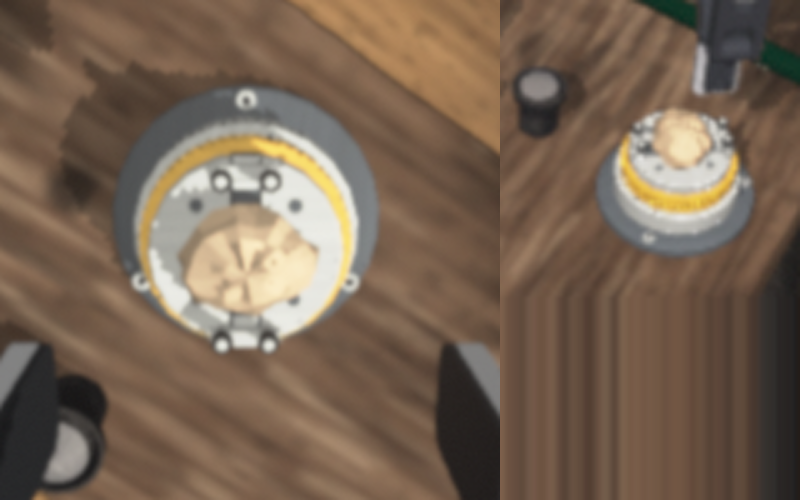

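The stone lies flat and centred between the jaws, in the crop at (250,258) with the studs at (220,182), (270,182), (221,344) and (269,344). Its narrow side faces the jaws. Next I'll go down over the ring with the fingers open.

{"name": "carry_out", "arguments": {
  "commands": [
    [[-0.02,0.01,0,0,0,0],[0,0,0.4,0,0,0],[0,0,0.5,0,0,0],[0,0,0.5,0,0,0],[0,0,0.4,0,0,0],[0,0,0.3,0,0,0],[0,0,0.2,0,0,0],[0,0,0.15,0,0,0],[0,0,0.1,0,0,0],[0,0,0,0,0,0],[0,0,0,0,0,0],[0,0,0,0,0,0],[0,0,0,0,0,0]]
  ],
  "hand": -1
}}

```text
clock: 17.18
position: [0.3293, 0.4426, -0.0006]
ee_rot: [-0.299, 0.954, 0.0, 0.0]
ft_force: [-0.5, -0.0, 0.4]
grip_width: 1.0
grasp_force: 0.0
```

Run:
```python
from h import *
o=get_obs();print(o["position"],o["ft_force"],o["torque"],o["grip_width"]);print(delta(o,[.3288,.4417,-.0047],[-.57,.821]))
```

```text
[ 0.32933503  0.44264081 -0.00059212] [-0.47018575 -0.03666289  0.35177584] [-0.04340114 -0.03825994  0.01489857] 1.0000908347783808
[array([ 0.02, -0.01,  0.1 ]), array([0.  , 0.01, 0.01])]
```

{"name": "carry_out", "arguments": {
  "commands": [
    [[0.01,-0.01,0.065,0,0,0],[0,0,0,0,0,0],[0,0,0,0,0,0],[0,0,0,0,0,0],[0,0,0,0,0,0]]
  ]
}}

```text
clock: 17.6
position: [0.3289, 0.4417, -0.0038]
ee_rot: [-0.3, 0.954, 0.0, 0.0]
ft_force: [0.4, 0.3, 0.9]
grip_width: 1.004
grasp_force: 0.0
```

Run:
```python
from h import *
o=get_obs();print(o["position"],o["ft_force"],o["torque"]);print(delta(o,[.3288,.4417,-.0047],[-.57,.821]))
```

```text
[ 0.32894408  0.44173127 -0.00381725] [0.41476185 0.29501153 0.92357767] [-0.00899713  0.00356125  0.05613001]
[array([0.  , 0.  , 0.02]), array([0.  , 0.  , 0.01])]
```

{"name": "carry_out", "arguments": {
  "commands": [
    [[0,0,0,0,0,0],[0,0,0,0,0,0],[0,0,0,0,0,0],[0,0,0,0,0,0],[0,0,0,0,0,0],[0,0,0,0,0,0]]
  ],
  "hand": 1,
  "force": 40
}}

```text
clock: 18.1
position: [0.3294, 0.4412, -0.0033]
ee_rot: [-0.299, 0.954, -0.0, 0.0]
ft_force: [0.0, -3.7, 7.3]
grip_width: 0.772
grasp_force: 42.5
```

```bash
cat > st.py <<'E'
from h import *
o=get_obs();R=Ro.from_quat(o["ee_rot"]).as_matrix()
print(round(o["clock"],2),"pos",o["position"].round(4),"F",o["ft_force"].round(1),"T",o["torque"].round(3),"yaw",round(np.degrees(np.arctan2(R[1,1],R[0,1])),2),"w",round(o["grip_width"]*85,1),"g",round(o["grasp_force"],1),"tau7",round(o["tau"][6],3),"j7",round(o["joint_pos"][6],2))
E
python3 st.py
```

```text
18.1 pos [ 0.3294  0.4412 -0.0033] F [ 0.  -3.7  7.3] T [-0.962  0.006  0.149] yaw 124.84 w 65.6 g 42.5 tau7 -0.138 j7 1.12
```

The ring is gripped. I'll turn clockwise (+z of the tool) in stages, watching the torque.

{"name": "carry_out", "arguments": {
  "commands": [
    [[0,0,0,0,0,0.5],[0,0,0,0,0,0.5],[0,0,0,0,0,0.5],[0,0,0,0,0,0.5]]
  ]
}}

```text
clock: 18.43
position: [0.3294, 0.4413, -0.0033]
ee_rot: [-0.197, 0.98, -0.0, 0.0]
ft_force: [-1.5, -3.9, 6.7]
grip_width: 0.769
grasp_force: 42.5
```

```bash
python3 st.py
```

```text
18.43 pos [ 0.3294  0.4413 -0.0033] F [-1.5 -3.9  6.7] T [-0.906  0.084  0.235] yaw 112.71 w 65.4 g 42.5 tau7 0.968 j7 0.92
```

{"name": "carry_out", "arguments": {
  "commands": [
    [[0,0,0,0,0,0.33],[0,0,0,0,0,0.33],[0,0,0,0,0,0.34]]
  ]
}}

```text
clock: 18.68
position: [0.3294, 0.4413, -0.0033]
ee_rot: [-0.146, 0.989, -0.0, 0.0]
ft_force: [-0.9, -3.9, 7.3]
grip_width: 0.772
grasp_force: 42.5
```

```bash
python3 st.py
```

```text
18.68 pos [ 0.3294  0.4413 -0.0033] F [-0.9 -3.9  7.3] T [-0.912  0.061  0.284] yaw 106.76 w 65.7 g 42.5 tau7 0.591 j7 0.82
```

{"name": "carry_out", "arguments": {
  "commands": [
    [[0,0,0,0,0,0.25]]
  ]
}}

```text
clock: 18.77
position: [0.3294, 0.4413, -0.0033]
ee_rot: [-0.133, 0.991, -0.0, 0.0]
ft_force: [-0.6, -3.9, 6.1]
grip_width: 0.773
grasp_force: 42.5
```

```bash
python3 st.py
```

```text
18.77 pos [ 0.3294  0.4413 -0.0033] F [-0.6 -3.9  6.1] T [-0.938  0.151  0.267] yaw 105.24 w 65.7 g 42.5 tau7 0.169 j7 0.8
```

{"name": "carry_out", "arguments": {
  "commands": [
    [[0,0,0,0,0,0.25]]
  ]
}}

```text
clock: 18.85
position: [0.3294, 0.4413, -0.0033]
ee_rot: [-0.12, 0.993, -0.0, 0.0]
ft_force: [0.1, -2.9, 6.6]
grip_width: 0.772
grasp_force: 42.5
```

```bash
python3 st.py
```

```text
18.85 pos [ 0.3294  0.4413 -0.0033] F [ 0.1 -2.9  6.6] T [-0.937  0.066  0.29 ] yaw 103.78 w 65.6 g 42.5 tau7 0.317 j7 0.77
```

{"name": "carry_out", "arguments": {
  "commands": [
    [[0,0,0,0,0,0.25]]
  ]
}}

```text
clock: 18.93
position: [0.3294, 0.4413, -0.0033]
ee_rot: [-0.107, 0.994, -0.0, 0.0]
ft_force: [-0.8, -3.5, 7.3]
grip_width: 0.769
grasp_force: 42.5
```

```bash
python3 st.py
```

```text
18.93 pos [ 0.3294  0.4413 -0.0033] F [-0.8 -3.5  7.3] T [-0.879  0.074  0.279] yaw 102.28 w 65.4 g 42.5 tau7 0.355 j7 0.75
```

The baseline torque is about 0.28 N m with little noise. I'll go on in small steps.

{"name": "carry_out", "arguments": {
  "commands": [
    [[0,0,0,0,0,0.25]]
  ]
}}

```text
clock: 19.02
position: [0.3293, 0.4413, -0.0033]
ee_rot: [-0.094, 0.996, -0.0, 0.0]
ft_force: [0.2, -3.5, 7.1]
grip_width: 0.77
grasp_force: 42.5
```

```bash
python3 st.py
```

```text
19.02 pos [ 0.3293  0.4413 -0.0033] F [ 0.2 -3.5  7.1] T [-0.856  0.114  0.26 ] yaw 100.78 w 65.4 g 42.5 tau7 0.359 j7 0.73
```

{"name": "carry_out", "arguments": {
  "commands": [
    [[0,0,0,0,0,0.25]]
  ]
}}

```text
clock: 19.1
position: [0.3293, 0.4413, -0.0033]
ee_rot: [-0.081, 0.997, -0.0, 0.0]
ft_force: [-0.7, -4.0, 7.5]
grip_width: 0.766
grasp_force: 42.5
```

```bash
python3 st.py
```

```text
19.1 pos [ 0.3293  0.4413 -0.0033] F [-0.7 -4.   7.5] T [-0.839  0.085  0.265] yaw 99.28 w 65.1 g 42.5 tau7 0.358 j7 0.7
```

{"name": "carry_out", "arguments": {
  "commands": [
    [[0,0,0,0,0,0.25]]
  ]
}}

```text
clock: 19.18
position: [0.3294, 0.4413, -0.0033]
ee_rot: [-0.068, 0.998, -0.0, 0.0]
ft_force: [1.1, -2.7, 7.5]
grip_width: 0.768
grasp_force: 42.5
```

```bash
python3 st.py
```

```text
19.18 pos [ 0.3294  0.4413 -0.0033] F [ 1.1 -2.7  7.5] T [-0.867  0.086  0.219] yaw 97.78 w 65.3 g 42.5 tau7 0.36 j7 0.68
```

tau7 is very clean (0.36), so I'll use it as the main indicator.

{"name": "carry_out", "arguments": {
  "commands": [
    [[0,0,0,0,0,0.25]]
  ]
}}

```text
clock: 19.27
position: [0.3294, 0.4414, -0.0033]
ee_rot: [-0.055, 0.998, -0.0, 0.0]
ft_force: [-0.8, -3.2, 7.3]
grip_width: 0.77
grasp_force: 42.5
```

```bash
python3 st.py
```

```text
19.27 pos [ 0.3294  0.4414 -0.0033] F [-0.8 -3.2  7.3] T [-0.855  0.102  0.314] yaw 96.29 w 65.5 g 42.5 tau7 0.359 j7 0.65
```

{"name": "carry_out", "arguments": {
  "commands": [
    [[0,0,0,0,0,0.25]]
  ]
}}

```text
clock: 19.35
position: [0.3294, 0.4414, -0.0033]
ee_rot: [-0.042, 0.999, -0.0, 0.0]
ft_force: [-0.5, -3.2, 6.2]
grip_width: 0.77
grasp_force: 42.5
```

```bash
python3 st.py
```

```text
19.35 pos [ 0.3294  0.4414 -0.0033] F [-0.5 -3.2  6.2] T [-0.875  0.05   0.211] yaw 94.78 w 65.4 g 42.5 tau7 0.359 j7 0.63
```

{"name": "carry_out", "arguments": {
  "commands": [
    [[0,0,0,0,0,0.25]]
  ]
}}

```text
clock: 19.43
position: [0.3293, 0.4414, -0.0033]
ee_rot: [-0.029, 1.0, -0.0, 0.0]
ft_force: [-0.6, -3.4, 7.0]
grip_width: 0.771
grasp_force: 42.5
```

```bash
python3 st.py
```

```text
19.43 pos [ 0.3293  0.4414 -0.0033] F [-0.6 -3.4  7. ] T [-0.84   0.099  0.226] yaw 93.29 w 65.5 g 42.5 tau7 0.359 j7 0.6
```

{"name": "carry_out", "arguments": {
  "commands": [
    [[0,0,0,0,0,0.25]]
  ]
}}

```text
clock: 19.52
position: [0.3293, 0.4414, -0.0033]
ee_rot: [-0.016, 1.0, -0.0, 0.0]
ft_force: [-0.3, -2.6, 7.4]
grip_width: 0.769
grasp_force: 42.5
```

```bash
python3 st.py
```

```text
19.52 pos [ 0.3293  0.4414 -0.0033] F [-0.3 -2.6  7.4] T [-0.858  0.074  0.196] yaw 91.78 w 65.4 g 42.5 tau7 0.359 j7 0.58
```

{"name": "carry_out", "arguments": {
  "commands": [
    [[0,0,0,0,0,0.25]]
  ]
}}

```text
clock: 19.6
position: [0.3293, 0.4414, -0.0033]
ee_rot: [-0.002, 1.0, -0.0, 0.0]
ft_force: [-0.5, -1.8, 7.1]
grip_width: 0.771
grasp_force: 42.5
```

```bash
python3 st.py
```

```text
19.6 pos [ 0.3293  0.4414 -0.0033] F [-0.5 -1.8  7.1] T [-0.778  0.088  0.212] yaw 90.28 w 65.5 g 42.5 tau7 0.359 j7 0.56
```

{"name": "carry_out", "arguments": {
  "commands": [
    [[0,0,0,0,0,0.25]]
  ]
}}

```text
clock: 19.68
position: [0.3294, 0.4414, -0.0033]
ee_rot: [0.011, 1.0, -0.0, 0.0]
ft_force: [-0.3, -3.8, 6.7]
grip_width: 0.768
grasp_force: 42.5
```

```bash
python3 st.py
```

```text
19.68 pos [ 0.3294  0.4414 -0.0033] F [-0.3 -3.8  6.7] T [-0.775  0.137  0.242] yaw 88.79 w 65.2 g 42.5 tau7 0.359 j7 0.53
```

{"name": "carry_out", "arguments": {
  "commands": [
    [[0,0,0,0,0,0.25]]
  ]
}}

```text
clock: 19.77
position: [0.3293, 0.4414, -0.0033]
ee_rot: [0.024, 1.0, -0.0, 0.0]
ft_force: [-0.2, -2.7, 6.0]
grip_width: 0.772
grasp_force: 42.5
```

```bash
python3 st.py
```

```text
19.77 pos [ 0.3293  0.4414 -0.0033] F [-0.2 -2.7  6. ] T [-0.722  0.039  0.239] yaw 87.29 w 65.6 g 42.5 tau7 0.359 j7 0.51
```

{"name": "carry_out", "arguments": {
  "commands": [
    [[0,0,0,0,0,0.25]]
  ]
}}

```text
clock: 19.85
position: [0.3294, 0.4415, -0.0033]
ee_rot: [0.037, 0.999, -0.0, 0.0]
ft_force: [-0.4, -3.1, 7.5]
grip_width: 0.768
grasp_force: 42.5
```

```bash
python3 st.py
```

```text
19.85 pos [ 0.3294  0.4415 -0.0033] F [-0.4 -3.1  7.5] T [-0.802  0.12   0.287] yaw 85.78 w 65.2 g 42.5 tau7 0.359 j7 0.48
```

{"name": "carry_out", "arguments": {
  "commands": [
    [[0,0,0,0,0,0.25]]
  ]
}}

```text
clock: 19.93
position: [0.3293, 0.4415, -0.0033]
ee_rot: [0.05, 0.999, -0.0, 0.0]
ft_force: [-0.6, -3.1, 6.6]
grip_width: 0.771
grasp_force: 42.5
```

```bash
python3 st.py
```

```text
19.93 pos [ 0.3293  0.4415 -0.0033] F [-0.6 -3.1  6.6] T [-0.799  0.054  0.228] yaw 84.29 w 65.6 g 42.5 tau7 0.359 j7 0.46
```

The ring has turned 40° with no rise yet. I'll check with the wrist camera that the jaws are really moving, by measuring the studs.

Run:
```python
from h import *
p=camera_params("wrist");i=camera("wrist")[:,:,::-1];C=np.array([.3288,.4417]);x=np.array([.8213,.5704]);y=np.array([-.5704,.8213])
for r in(.0246,.019):
    print(r,[proj(p,[*(C+sx*r*x+sy*.007*y),.052]).round(0).tolist() for sx in(1,-1) for sy in(1,-1)])
h=cv2.cvtColor(i,cv2.COLOR_BGR2HSV);m=((h[:,:,1]<45)&(h[:,:,2]>165)).astype(np.uint8)
m[:200]=0
n,_,st,ce=cv2.connectedComponentsWithStats(m)
for k in range(1,n):
    if 8<st[k,4]<600 and 180<ce[k][0]<460:
        X=ray(p,ce[k],.052)[:2]-C;print(st[k].tolist(),ce[k].round(1),"chuck xy mm",(1000*X@x).round(1),(1000*X@y).round(1))
```

```text
0.0246 [[372.0, 326.0], [345.0, 344.0], [291.0, 241.0], [264.0, 263.0]]
0.019 [[363.0, 317.0], [336.0, 336.0], [301.0, 252.0], [274.0, 273.0]]
[248, 200, 41, 45, 271] [265.1 215.7] chuck xy mm -38.4 6.4
[347, 200, 56, 46, 530] [377.9 220.5] chuck xy mm -9.9 36.8
[276, 237, 13, 11, 54] [282.1 242. ] chuck xy mm -26.6 4.1
[271, 242, 22, 24, 235] [283.2 254.6] chuck xy mm -22.5 1.0
[296, 247, 9, 9, 66] [299.9 251.2] chuck xy mm -19.4 6.8
[270, 269, 6, 7, 35] [272.6 271.8] chuck xy mm -19.8 -7.1
[214, 282, 8, 11, 49] [218.3 286.7] chuck xy mm -28.9 -27.7
[416, 284, 7, 8, 38] [418.3 287.1] chuck xy mm 22.4 32.0
[340, 314, 11, 18, 113] [344.7 322.5] chuck xy mm 16.2 -0.4
[359, 315, 6, 5, 20] [361.4 316.6] chuck xy mm 18.5 6.5
[297, 326, 31, 10, 191] [315.7 331.2] chuck xy mm 11.7 -12.1
[333, 334, 5, 4, 17] [334.9 335.6] chuck xy mm 18.5 -7.4
```

The studs are at ±19.0 mm from the axis, as expected from the turn, so the ring is following. I'll continue in small steps.

{"name": "carry_out", "arguments": {
  "commands": [
    [[0,0,0,0,0,0.25]]
  ]
}}

```text
clock: 20.07
position: [0.3294, 0.4415, -0.0033]
ee_rot: [0.062, 0.998, -0.0, 0.0]
ft_force: [-0.3, -3.2, 7.5]
grip_width: 0.769
grasp_force: 42.5
```

```bash
python3 st.py
```

```text
20.07 pos [ 0.3294  0.4415 -0.0033] F [-0.3 -3.2  7.5] T [-0.788  0.076  0.277] yaw 82.86 w 65.3 g 42.5 tau7 0.625 j7 0.43
```

{"name": "carry_out", "arguments": {
  "commands": [
    [[0,0,0,0,0,0.25]]
  ]
}}

```text
clock: 20.15
position: [0.3293, 0.4414, -0.0033]
ee_rot: [0.076, 0.997, -0.0, 0.0]
ft_force: [0.0, -2.8, 7.1]
grip_width: 0.769
grasp_force: 42.5
```

```bash
python3 st.py
```

```text
20.15 pos [ 0.3293  0.4414 -0.0033] F [ 0.  -2.8  7.1] T [-0.746  0.055  0.279] yaw 81.3 w 65.4 g 42.5 tau7 0.442 j7 0.41
```

{"name": "carry_out", "arguments": {
  "commands": [
    [[0,0,0,0,0,0.25]]
  ]
}}

```text
clock: 20.23
position: [0.3294, 0.4415, -0.0033]
ee_rot: [0.089, 0.996, -0.0, 0.0]
ft_force: [-0.9, -2.6, 6.5]
grip_width: 0.769
grasp_force: 42.5
```

```bash
python3 st.py
```

```text
20.23 pos [ 0.3294  0.4415 -0.0033] F [-0.9 -2.6  6.5] T [-0.771  0.059  0.281] yaw 79.78 w 65.4 g 42.5 tau7 0.354 j7 0.39
```

{"name": "carry_out", "arguments": {
  "commands": [
    [[0,0,0,0,0,0.25]]
  ]
}}

```text
clock: 20.32
position: [0.3294, 0.4415, -0.0033]
ee_rot: [0.102, 0.995, -0.0, 0.0]
ft_force: [-0.7, -1.8, 6.3]
grip_width: 0.769
grasp_force: 42.5
```

```bash
python3 st.py
```

```text
20.32 pos [ 0.3294  0.4415 -0.0033] F [-0.7 -1.8  6.3] T [-0.737  0.072  0.291] yaw 78.29 w 65.4 g 42.5 tau7 0.331 j7 0.36
```

{"name": "carry_out", "arguments": {
  "commands": [
    [[0,0,0,0,0,0.25]]
  ]
}}

```text
clock: 20.4
position: [0.3293, 0.4415, -0.0033]
ee_rot: [0.115, 0.993, -0.0, 0.0]
ft_force: [-0.5, -3.7, 6.3]
grip_width: 0.774
grasp_force: 42.5
```

```bash
python3 st.py
```

```text
20.4 pos [ 0.3293  0.4415 -0.0033] F [-0.5 -3.7  6.3] T [-0.744  0.135  0.325] yaw 76.79 w 65.8 g 42.5 tau7 0.307 j7 0.34
```

{"name": "carry_out", "arguments": {
  "commands": [
    [[0,0,0,0,0,0.25]]
  ]
}}

```text
clock: 20.48
position: [0.3294, 0.4415, -0.0033]
ee_rot: [0.128, 0.992, -0.0, 0.0]
ft_force: [0.0, -2.2, 6.4]
grip_width: 0.768
grasp_force: 42.5
```

```bash
python3 st.py
```

```text
20.48 pos [ 0.3294  0.4415 -0.0033] F [ 0.  -2.2  6.4] T [-0.797  0.051  0.344] yaw 75.29 w 65.3 g 42.5 tau7 0.274 j7 0.31
```

Torque has risen about 0.09 N m, which is roughly 5–6 N of squeeze, so the grip is snug. I'll stop here, hold still briefly, then open and rise.

{"name": "carry_out", "arguments": {
  "commands": [
    [[0,0,0,0,0,0],[0,0,0,0,0,0],[0,0,0,0,0,0]]
  ]
}}

```text
clock: 20.73
position: [0.3293, 0.4415, -0.0033]
ee_rot: [0.128, 0.992, 0.0, 0.0]
ft_force: [0.9, -3.6, 6.2]
grip_width: 0.771
grasp_force: 42.5
```

```bash
python3 st.py
```

```text
20.73 pos [ 0.3293  0.4415 -0.0033] F [ 0.9 -3.6  6.2] T [-0.696  0.082 -0.053] yaw 75.32 w 65.5 g 42.5 tau7 0.07 j7 0.31
```

{"name": "carry_out", "arguments": {
  "commands": [
    [[0,0,0,0,0,0],[0,0,0,0,0,0],[0,0,0,0,0,0],[0,0,0,0,0,0],[0,0,0,0,0,0],[0,0,0,0,0,0],[0,0,-0.2,0,0,0],[0,0,-0.4,0,0,0],[0,0,-0.5,0,0,0],[0,0,-0.5,0,0,0],[0,0,-0.5,0,0,0],[0,0,-0.5,0,0,0],[0,0,0,0,0,0],[0,0,0,0,0,0],[0,0,0,0,0,0]]
  ],
  "hand": -1
}}

```text
clock: 21.98
position: [0.3288, 0.4414, 0.1]
ee_rot: [0.127, 0.992, -0.0, -0.0]
ft_force: [0.4, 0.5, -0.6]
grip_width: 1.002
grasp_force: 0.0
```

```bash
python3 st.py
python3 - <<'E'
from h import *
p=camera_params("wrist");i=camera("wrist")[:,:,::-1];C=np.array([.3288,.4417]);x=np.array([.8213,.5704]);y=np.array([-.5704,.8213])
h=cv2.cvtColor(i,cv2.COLOR_BGR2HSV)
u0=proj(p,[*C,.05]).astype(int);print(u0)
for nm,m,z,lim in(("white",(h[:,:,1]<45)&(h[:,:,2]>165),.052,(8,200)),("stone",(h[:,:,0]>8)&(h[:,:,0]<24)&(h[:,:,1]>45)&(h[:,:,1]<150)&(h[:,:,2]>110),.046,(300,6000))):
    m=m.astype(np.uint8);k=np.zeros_like(m);cv2.circle(k,tuple(int(v) for v in u0),55 if nm=="white" else 38,1,-1);m*=k
    n,_,st,ce=cv2.connectedComponentsWithStats(m)
    for j in range(1,n):
        if lim[0]<st[j,4]<lim[1]:
            X=ray(p,ce[j],z)[:2]-C;print(nm,st[j].tolist(),"chuck mm",(1000*X@x).round(1),(1000*X@y).round(1))
E
```

```text
21.98 pos [0.3288 0.4414 0.1   ] F [ 0.4  0.5 -0.6] T [-0.008 -0.026 -0.05 ] yaw 75.35 w 85.1 g 0.0 tau7 -0.001 j7 0.31
[319 214]
white [304, 190, 5, 6, 26] chuck mm -17.9 6.7
white [315, 198, 4, 5, 16] chuck mm -8.9 7.6
white [291, 205, 5, 5, 23] chuck mm -18.0 -7.4
white [309, 206, 7, 10, 39] chuck mm -5.9 -0.4
stone [295, 190, 47, 48, 1338] chuck mm -0.6 -3.3
stone [282, 220, 67, 33, 328] chuck mm 14.3 -20.5
```

The jaws stayed put (studs at 18 mm) with the stone between them, and nothing is being touched. Handing in.

```bash
python3 -c "
from workcell import hand_in
print(hand_in())"
```

```text
the job is handed in; nothing more can be done
None
```

The job is handed in at about 22 s of the 62 s allowed, no verdict shown: the stone lies between the jaws about 3 mm off centre by a rough camera check, clamped at an estimated 5–9 N per jaw judged only from ring torque and turn, with the fingers clear and the bystanders not re-measured at the end.

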